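# Show the apprentice the next cut

## Task

Show the carver's apprentice which tool to take and where to cut next: with the fingers pointing down, point first at the fishtail chisel (of the four lying in the rest, the one whose blade flares out towards its edge), anywhere along it, and then at the middle of the one boss on the panel that is still a plain round blank, not yet carved into a flower. Hold about two seconds over each with the fingertips two or three centimetres above it, and come down over no other chisel or boss, so that there is no doubt which is meant. Touch and move nothing, and finish with the hand drawn up at least 20 cm above the bench.

Things in the scene. Friction and masses are not known exactly. Their poses are not given: they have to be found in the camera images.
- rest: dark wooden chisel rest fixed on the bench, 240 x 280 mm, 42 mm high; origin under its centre. Four chisels lie in it side by side, 60 mm apart across its y axis, all along its x axis, in any order. The rest lies to one side in front of the robot and the panel to the other, either way round
- fishtail: the fishtail chisel: a slim 10 mm stem that flares in its last 40 mm like a fish's tail to a 40 mm wide edge; 260 mm long, wooden handle 28 mm thick; lies loose and level in the rest, blade towards the robot. Origin where handle meets blade, level with the handle's underside; x along the tool (blade edge at -125 mm, handle's butt at +135 mm), z up (handle's top at 28 mm, blade's top at 16 mm)
- straight_wide: broad straight chisel, blade 24 mm wide with parallel sides; 260 mm long, wooden handle 28 mm thick; lies loose and level in the rest, blade towards the robot. Same frame and heights as the fishtail
- straight_narrow: narrow straight chisel, blade 10 mm wide with parallel sides; 260 mm long, wooden handle 28 mm thick; lies loose and level in the rest, blade towards the robot. Same frame and heights as the fishtail
- skew: skew chisel, blade 16 mm wide with parallel sides and a slanted edge; 260 mm long, wooden handle 28 mm thick; lies loose and level in the rest, blade towards the robot. Same frame and heights as the fishtail
- panel: light wooden carving panel 250 x 250 mm with a raised border, wedged on a 290 x 290 mm board, fixed; origin under the centre of the board, panel face at 42 mm. Four round bosses stand on it in a square, 112 mm apart: three carved flowers and one blank, in any order
- blank_top (a point): centre of the top of the blank: the only boss not carved yet, a plain flat-topped round disc 72 mm across and 15 mm high, top 57 mm above the bench; point axes follow the panel, z up
- flower_a_top (a point): a finished boss, carved into an eight-petalled flower with a button in the middle, 72 mm across, 17 mm high; the point is on its axis 57 mm above the bench
- flower_b_top (a point): a finished boss, carved into an eight-petalled flower with a button in the middle, 72 mm across, 17 mm high; the point is on its axis 57 mm above the bench
- flower_c_top (a point): a finished boss, carved into an eight-petalled flower with a button in the middle, 72 mm across, 17 mm high; the point is on its axis 57 mm above the bench
- slip_stone: grey slip stone 56 x 22 x 10 mm lying loose on the panel between the bosses; origin under its centre
- mallet: dark round carver's mallet standing on its head on the bench to the robot's left, 94 mm across, 232 mm high; origin under its centre
- wax_jar: amber glass jar with a steel lid, 66 mm across, 60 mm high, on the bench to the robot's right; origin under its centre

How it is judged:
By the outcome, as a careful person would: the job done as asked, in the order asked, and still so for the second after the job is handed in, with the robot touching nothing.
It also fails if it takes over 45 s, if anything falls off the work surface, if the arm or the gripper's body presses on something with over 40 N, if the wrist force passes 120 N, or if a joint passes its speed limit or range.

## Robot

A 6-joint arm with a two-finger parallel gripper is mounted at the origin on the work surface. World frame = base frame: x ahead of the robot, y to its left, z up, the work surface at z = 0. Lengths are in m, angles in degrees, forces in N, time in s.
With the tool pointing down it reaches from about 0.25 to 0.725 m from the base axis. Payload 9.7 kg.
Tool frame: the origin (TCP) lies between the finger pads, 19 mm behind the fingertips; this is the grasp point; z points along the fingers, y is the line along which they close (so a half turn about z gives the same grasp; the last joint's range is limited). The gripper opens to 85 mm and grips with 20 to 120 N. Pads are 22 mm wide; open, the fingers measure 114 mm over their backs; the gripper's body (76 mm by 85 mm) begins 54 mm behind the grasp point. The pads swing forward as they close: fully open they stand 13 mm farther back than shut.
Start: joints at [64.057, 4.979, 10.078, 95.1, 0, 90], TCP at [0.241, 0.495, 0.25] pointing down, gripper open.
Joint ranges: [-179.16, 179.16], [-48.56, 103.87], [-65.8, 70.77], [-126.05, 130.52], [-82.76, 87.17], [-180, 180]. Speed limits (degrees/s): [127.2, 127.2, 147.25, 180, 180, 180].

## Interface

Orientations are given as [roll, pitch, yaw] about the fixed x, y, z axes, in that order (R = Rz(yaw) Ry(pitch) Rx(roll)).
In Python, from workcell import sensors, camera, camera_params, bot gives the robot as it stands.
- The arm moves only by the tool apply_moves, never from a script. Its argument "motion" is a list of rows, each an object with "jaw": the opening, from -1 (shut) to 1 (fully open); "xyz": the shift along the tool's x, y, z in mm, a list of three; "twist": the turn about the tool's z in rad. A call has 1 to 5 rows; each row is the pose to reach, as a shift and turn from the pose commanded when the call began, along the tool's axes at that moment; what a row does not reach only later rows make up. A row lasts 1/8 s, in which the tool goes at most 62.5 mm and 10.7 degrees, less where a joint would pass 70% of its speed; a pose out of reach is approached as far as the arm can. A call with a gripper value outside its range is refused whole. The fingers move at their own pace and stop on an object; "grip_force" is the grip in N (left out, the last holds). Time passes only in rows, so rows that repeat a pose let the fingers close. It gives the time, the measured TCP pose, the force, the opening and the grip force at its end, in the units of the state.
- sensors.get_obs(): the state, without advancing time (a new reading comes with each control period).
- camera(name): name is "scene" or "top"; returns (picture, depth): 400x640x3 uint8, red, green, blue; 400x640 float32, m along the optical axis (not along the pixel's ray), 0 where there is no reading.
- camera_params(name): a dict with "mtx" (3x3 intrinsics, pixels), "k1" (the pictures are not rectified: a ray, as slopes to the right and down, at radius r is drawn at 1 + k1 r^2 times it, then the intrinsics apply), "rvec" (rotation vector, rad) and "tvec" (3), from world to camera coordinates, as OpenCV has them. Camera axes: x right, y down, z forward; pixel columns grow to the right and rows downward; lengths in m; the calibration is good to about 2 mm. A picture is of the moment at which its call begins. camera_params takes no time and is no camera call.
- bot.job_done(): hands the job in; it is judged then, once.
The state is a dict: "time": time; "q": joint angles; "qd": joint speeds; "joint_efforts": joint torques, N m; "ee_pos": TCP position; "tcp_rot": TCP orientation; "wrist_force": force on the tool from outside, world axes, zero at the start; "torque": the same for the moment, N m; "opening": finger opening in m; "grasp_force": force on a finger pad.
Only numpy, scipy, OpenCV 4.12 (cv2) and the standard library are available. Lean on these libraries where they do the work, as an engineer would, in place of code of your own. Each camera call takes 0.05 s, during which the arm holds its last target. There are 200 camera calls.

## Working session

There is one attempt and no reset: what is moved stays moved. The work goes in short steps, Python scripts to look and compute and a tool call to move; the robot and the scene stay as the last step left them, time stands still between calls to the robot, and variables do not carry over. Pictures are saved under pics/ and viewed, at most 10 in all, crops included, and the job is handed in when it is done.

Besides the shell and the picture viewer there is one more tool, called by a JSON object that holds its "op" and its "data", one argument or row to a line. apply_moves: Moves the arm, as the interface text tells. Its arguments: {"type":"object","properties":{"motion":{"type":"array","items":{"type":"object","properties":{"jaw":{"type":"number"},"xyz":{"type":"array","items":{"type":"number"}},"twist":{"type":"number"}}}},"grip_force":{"type":"number"}},"required":["motion"]}

```bash
mkdir -p pics
cat > h.py <<'E'
import numpy as np, cv2
from workcell import sensors, camera, camera_params, bot
def px2w(name,uv,depth=None,z=None):
    p=camera_params(name); K=np.array(p["mtx"]); R=cv2.Rodrigues(np.array(p["rvec"],float))[0]; t=np.array(p["tvec"],float).ravel()
    u,v=uv; d=np.array([(u-K[0,2])/K[0,0],(v-K[1,2])/K[1,1]]); s=d.copy()
    for _ in range(20): s=d/(1+p["k1"]*(s@s))
    ray=np.array([s[0],s[1],1.]); o=-R.T@t; w=R.T@ray
    if z is not None: return o+w*(z-o[2])/w[2]
    return o+w*depth[int(round(v)),int(round(u))]
E
python3 - <<'E'
from h import *
for n in("top","scene"):
    a,d=camera(n); cv2.imwrite(f"pics/{n}0.png",a[:,:,::-1]); np.save(f"{n}_d.npy",d)
print(sensors.get_obs())
E
```

```text
{'time': 0.1, 'q': array([ 6.40572916e+01,  5.00567131e+00,  1.00381246e+01,  9.50989607e+01,
       -6.28944532e-04,  8.99980300e+01]), 'qd': array([-0.02314445, -0.09854121,  0.13284531,  0.04144409,  0.05123374,
       -0.02828023]), 'joint_efforts': array([-1.01701517e-03, -5.21560836e+01,  4.65653872e+01,  1.59508002e-02,
       -7.89552837e-05, -2.55491500e-05]), 'ee_pos': array([0.24053025, 0.49440756, 0.24936801]), 'tcp_rot': array([-1.79933493e+02,  6.26657396e-04,  1.54059262e+02]), 'wrist_force': array([ 0.3441635 , -0.39740111,  1.1035164 ]), 'torque': array([ 0.00637533, -0.02003744, -0.01342821]), 'grasp_force': 0.0, 'opening': 0.085553843249311}
```

View pics/top0.png

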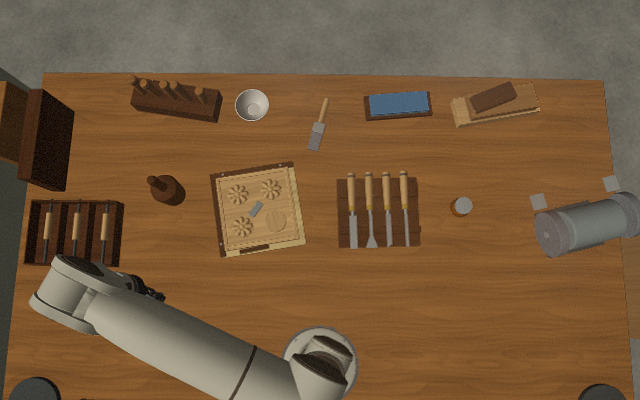

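View pics/scene0.png

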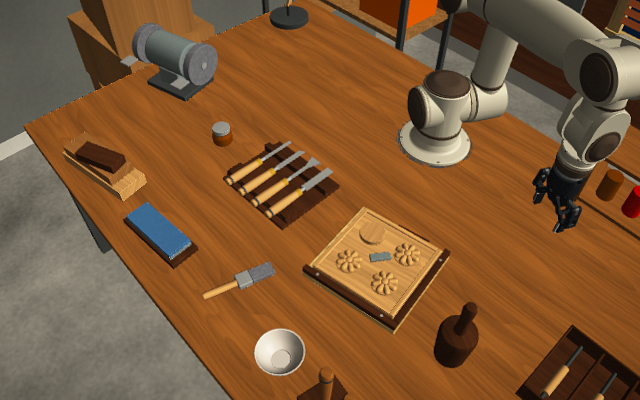

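The top view shows the fishtail second from the left in the rest, with its flared edge near (371,245). The plain round blank is at about (275,221), the lower-right boss on the panel. I'll enlarge both to confirm and measure them.

Run:
```python
from h import *
a=cv2.imread("pics/top0.png")[155:265,205:425]
cv2.imwrite("pics/crop.png",cv2.resize(a,None,fx=3.6,fy=3.6,interpolation=cv2.INTER_CUBIC))
```

```text
(no output)
```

View pics/crop.png

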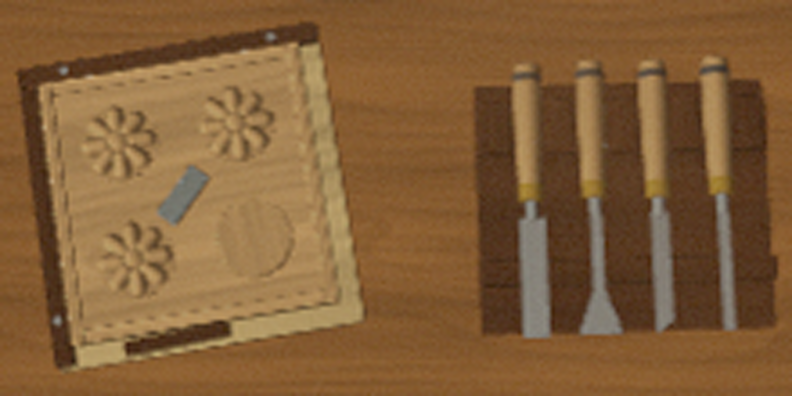

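The crop confirms the fishtail: butt at (589,66), ferrule at (593,195), flared edge at (600,330). The blank's centre is at (256,239), and the other three bosses are flowers at (119,142), (237,123) and (136,259).

Run:
```python
from h import *
np.set_printoptions(precision=4,suppress=True)
d=np.load("top_d.npy")
f=lambda c:(205+(c[0]+.5)/3.6-.5,155+(c[1]+.5)/3.6-.5)
for n,c in dict(blank=(256,239),fa=(119,142),fb=(237,123),fc=(136,259)).items(): print(n,px2w("top",f(c),d),px2w("top",f(c),z=.057))
print("blank from flowers", px2w("top",f((237,123)),z=.057)+px2w("top",f((136,259)),z=.057)-px2w("top",f((119,142)),z=.057))
for n,c in dict(butt=(589,72),mid=(591,130),ferr=(593,190),stem=(598,250),edge=(601,325),wide=(530,130),skew=(654,130),jar=(0,0)).items(): print(n,px2w("top",f(c),d))
print("jar",px2w("top",(462,206),d),"mallet",px2w("top",(155,183),d))
a=camera_params("scene")
```

```text
blank [0.466  0.1521 0.0538] [0.4656 0.1517 0.057 ]
fa [0.5563 0.2835 0.0523] [0.5554 0.2826 0.057 ]
fb [0.5754 0.1731 0.0548] [0.5749 0.1728 0.057 ]
fc [0.4453 0.2618 0.0581] [0.4455 0.262  0.057 ]
blank from flowers [0.465  0.1522 0.057 ]
butt [ 0.6309 -0.1581  0.0467]
mid [ 0.5751 -0.1599  0.0451]
ferr [ 0.5174 -0.1612  0.0463]
stem [ 0.4614 -0.166   0.0422]
edge [ 0.3913 -0.1683  0.0429]
wide [ 0.5732 -0.1019  0.0503]
skew [ 0.5735 -0.2178  0.0562]
jar [0.7072 0.4166 0.004 ]
jar [ 0.5228 -0.4698  0.0654] mallet [0.5531 0.5039 0.2224]
```

Run:
```python
from h import *
D=np.median([camera("top")[1] for _ in range(10)],0)
f=lambda c:(205+(c[0]+.5)/3.6-.5,155+(c[1]+.5)/3.6-.5)
def med(cs): return np.round(np.median([px2w("top",f(c),D) for c in cs],0),4)
print("handle",med([(589+ (y-72)*.033,y) for y in range(75,190,4)]))
print("wide",med([(526+ (y-72)*.05,y) for y in range(75,190,4)]))
print("tail",med([(601,y) for y in range(305,328,3)]))
print("wideblade",med([(535,y) for y in range(225,328,4)]))
print("blank",med([(256+i,239+j) for i in range(-25,26,5) for j in range(-25,26,5)]))
print("bench",med([(420+i,200+j) for i in range(-25,26,5) for j in range(-25,26,5)]))
yaw=np.deg2rad(154.06);o=np.array([.241,.495]);c,s=np.cos(yaw),np.sin(yaw)
T=lambda dx,dy:np.round(1000*np.array([c*dx+s*dy,s*dx-c*dy]))
print(T(.555-.241,-.160-.495),T(.466-.555,.152+.160))
```

```text
handle [ 0.5728 -0.1593  0.0485]
wide [ 0.5724 -0.101   0.0495]
tail [ 0.4005 -0.1688  0.0389]
wideblade [ 0.4376 -0.1075  0.0386]
blank [0.4655 0.1517 0.0561]
bench [ 0.5137  0.0006 -0.001 ]
[-569. -452.] [217. 242.]
```

{"op": "apply_moves", "data": {
  "motion": [
    {"jaw":-1,"xyz":[0,0,-40]},
    {"jaw":-1,"xyz":[-57,-45,-50]},
    {"jaw":-1,"xyz":[-100,-80,-50]},
    {"jaw":-1,"xyz":[-145,-115,-50]},
    {"jaw":-1,"xyz":[-190,-150,-50]}
  ]
}}

```text
validation failed for argument at $.mo...
```

{"op": "apply_moves", "data": {
  "motion": [
    {"jaw":-1.0,"xyz":[0,0,-40],"twist":0.0},
    {"jaw":-1.0,"xyz":[-48,-38,-50],"twist":0.0},
    {"jaw":-1.0,"xyz":[-95,-76,-50],"twist":0.0},
    {"jaw":-1.0,"xyz":[-143,-113,-50],"twist":0.0},
    {"jaw":-1.0,"xyz":[-190,-151,-50],"twist":0.0}
  ]
}}

```text
time: 1.23
ee_pos: [0.3459, 0.274, 0.3001]
tcp_rot: [180.0, 0.0, 154.1]
wrist_force: [0.7, 0.6, -0.8]
opening: -0.0002
grasp_force: 0.0
```

{"op": "apply_moves", "data": {
  "motion": [
    {"jaw":-1.0,"xyz":[-48,-38,0],"twist":0.0},
    {"jaw":-1.0,"xyz":[-95,-76,0],"twist":0.0},
    {"jaw":-1.0,"xyz":[-143,-113,0],"twist":0.0},
    {"jaw":-1.0,"xyz":[-190,-151,0],"twist":0.0},
    {"jaw":-1.0,"xyz":[-237,-188,0],"twist":0.0}
  ]
}}

```text
time: 1.85
ee_pos: [0.4768, 0.0009, 0.3002]
tcp_rot: [180.0, 0.0, 154.0]
wrist_force: [1.0, 0.6, -1.1]
opening: -0.0
grasp_force: 0.0
```

{"op": "apply_moves", "data": {
  "motion": [
    {"jaw":-1.0,"xyz":[-48,-38,0],"twist":0.0},
    {"jaw":-1.0,"xyz":[-95,-76,0],"twist":0.0},
    {"jaw":-1.0,"xyz":[-142,-113,0],"twist":0.0},
    {"jaw":-1.0,"xyz":[-142,-113,0],"twist":0.0},
    {"jaw":-1.0,"xyz":[-142,-113,0],"twist":0.0}
  ]
}}

```text
time: 2.48
ee_pos: [0.5544, -0.1608, 0.2997]
tcp_rot: [180.0, -0.0, 154.0]
wrist_force: [0.3, -0.7, 0.2]
opening: 0.0001
grasp_force: 0.0
```

{"op": "apply_moves", "data": {
  "motion": [
    {"jaw":-1.0,"xyz":[0,0,50],"twist":0.0},
    {"jaw":-1.0,"xyz":[0,0,100],"twist":0.0},
    {"jaw":-1.0,"xyz":[0,0,150],"twist":0.0},
    {"jaw":-1.0,"xyz":[0,0,185],"twist":0.0},
    {"jaw":-1.0,"xyz":[0,0,195],"twist":0.0}
  ]
}}

```text
time: 3.1
ee_pos: [0.5533, -0.1592, 0.1036]
tcp_rot: [-180.0, -0.1, 154.2]
wrist_force: [-0.6, -0.7, 0.2]
opening: 0.0
grasp_force: 0.0
```

Run:
```python
from h import *
a,d=camera("scene")
cv2.imwrite("pics/scene1.png",cv2.resize(a[100:280,200:460],None,fx=3,fy=3,interpolation=cv2.INTER_CUBIC)[:,:,::-1])
```

```text
(no output)
```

View pics/scene1.png

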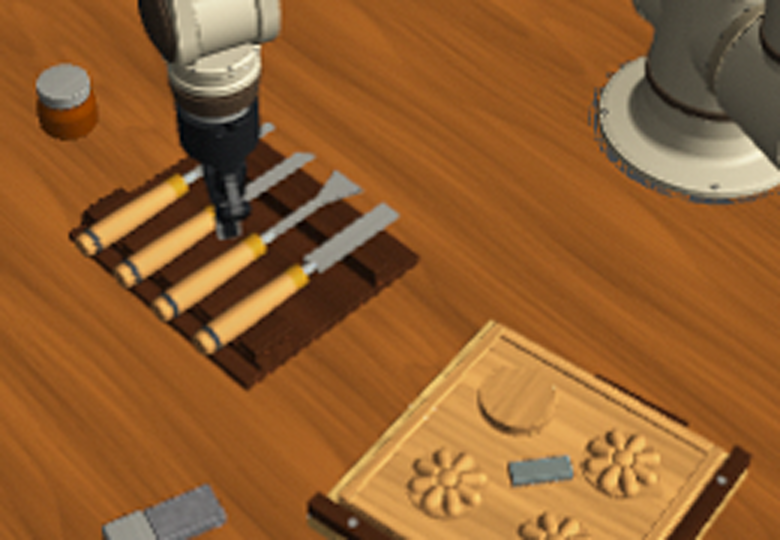

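The fingertip is at crop (228,235), above and behind the fishtail's handle in this oblique view. I'll check that by projection, and check the handle height from this camera too.

Run:
```python
from h import *
p=camera_params("scene")
def proj(X):
    R=cv2.Rodrigues(np.array(p["rvec"],float))[0]; K=np.array(p["mtx"])
    c=R@np.array(X)+np.array(p["tvec"]).ravel(); s=c[:2]/c[2]; s=s*(1+p["k1"]*(s@s))
    u=K[0,0]*s[0]+K[0,2]; v=K[1,1]*s[1]+K[1,2]; return (u-200)*3,(v-100)*3
for z in(.08,.085,.092,.098): print(z,proj([.5533,-.1592,z]))
for X in([.62,-.158,.05],[.555,-.1598,.05],[.52,-.161,.05],[.62,-.158,.06]): print(X,proj(X))
D=np.median([camera("scene")[1] for _ in range(8)],0)
for c in[(185,290),(200,280),(215,271),(230,262)]:
    print(np.round(px2w("scene",(200+c[0]/3,100+c[1]/3),D),4))
```

```text
0.08 (np.float64(227.99246864371293), np.float64(235.57848469929377))
0.085 (np.float64(227.6946905447047), np.float64(232.0667406829957))
0.092 (np.float64(227.2755820822797), np.float64(227.12116500656737))
0.098 (np.float64(226.91427152975984), np.float64(222.85483041915134))
[0.62, -0.158, 0.05] (np.float64(177.34579584636953), np.float64(290.9793002107797))
[0.555, -0.1598, 0.05] (np.float64(228.03773549041523), np.float64(256.8095133153612))
[0.52, -0.161, 0.05] (np.float64(254.43427412174032), np.float64(238.81093158898005))
[0.62, -0.158, 0.06] (np.float64(176.4881561862337), np.float64(284.18421227591233))
[ 0.6126 -0.1556  0.0478]
[ 0.5935 -0.1563  0.0474]
[ 0.576  -0.1544  0.0491]
[ 0.5552 -0.1569  0.0449]
```

{"op": "apply_moves", "data": {
  "motion": [
    {"jaw":-1.0,"xyz":[0,0,10],"twist":0.0},
    {"jaw":-1.0,"xyz":[0,0,10],"twist":0.0},
    {"jaw":-1.0,"xyz":[0,0,10],"twist":0.0},
    {"jaw":-1.0,"xyz":[0,0,10],"twist":0.0},
    {"jaw":-1.0,"xyz":[0,0,10],"twist":0.0}
  ]
}}

```text
time: 4.18
ee_pos: [0.5546, -0.1609, 0.0951]
tcp_rot: [180.0, 0.0, 154.1]
wrist_force: [-0.6, -0.3, -0.3]
opening: 0.0
grasp_force: 0.0
```

{"op": "apply_moves", "data": {
  "motion": [
    {"jaw":-1.0,"xyz":[0,0,0],"twist":0.0},
    {"jaw":-1.0,"xyz":[0,0,0],"twist":0.0},
    {"jaw":-1.0,"xyz":[0,0,0],"twist":0.0},
    {"jaw":-1.0,"xyz":[0,0,0],"twist":0.0},
    {"jaw":-1.0,"xyz":[0,0,0],"twist":0.0}
  ]
}}

```text
time: 4.8
ee_pos: [0.5545, -0.1608, 0.095]
tcp_rot: [-180.0, 0.0, 154.1]
wrist_force: [-0.1, 0.7, 0.2]
opening: -0.0002
grasp_force: 0.0
```

{"op": "apply_moves", "data": {
  "motion": [
    {"jaw":-1.0,"xyz":[0,0,0],"twist":0.0},
    {"jaw":-1.0,"xyz":[0,0,0],"twist":0.0},
    {"jaw":-1.0,"xyz":[0,0,0],"twist":0.0},
    {"jaw":-1.0,"xyz":[0,0,0],"twist":0.0},
    {"jaw":-1.0,"xyz":[0,0,0],"twist":0.0}
  ]
}}

```text
time: 5.42
ee_pos: [0.5545, -0.1608, 0.095]
tcp_rot: [-180.0, 0.0, 154.1]
wrist_force: [-0.8, 0.3, 0.6]
opening: 0.0001
grasp_force: 0.0
```

{"op": "apply_moves", "data": {
  "motion": [
    {"jaw":-1.0,"xyz":[0,0,0],"twist":0.0},
    {"jaw":-1.0,"xyz":[0,0,0],"twist":0.0},
    {"jaw":-1.0,"xyz":[0,0,0],"twist":0.0},
    {"jaw":-1.0,"xyz":[0,0,0],"twist":0.0}
  ]
}}

```text
time: 5.92
ee_pos: [0.5545, -0.1608, 0.095]
tcp_rot: [-180.0, -0.0, 154.1]
wrist_force: [0.4, -0.1, 0.0]
opening: 0.0002
grasp_force: 0.0
```

{"op": "apply_moves", "data": {
  "motion": [
    {"jaw":-1.0,"xyz":[0,0,-50],"twist":0.0},
    {"jaw":-1.0,"xyz":[0,0,-100],"twist":0.0},
    {"jaw":-1.0,"xyz":[0,0,-150],"twist":0.0},
    {"jaw":-1.0,"xyz":[0,0,-205],"twist":0.0},
    {"jaw":-1.0,"xyz":[0,0,-205],"twist":0.0}
  ]
}}

```text
time: 6.55
ee_pos: [0.5555, -0.1611, 0.3049]
tcp_rot: [179.9, 0.4, 154.1]
wrist_force: [0.3, -0.9, -0.9]
opening: 0.0004
grasp_force: 0.0
```

{"op": "apply_moves", "data": {
  "motion": [
    {"jaw":-1.0,"xyz":[40,44,0],"twist":0.0},
    {"jaw":-1.0,"xyz":[80,88,0],"twist":0.0},
    {"jaw":-1.0,"xyz":[120,134,0],"twist":0.0},
    {"jaw":-1.0,"xyz":[160,178,0],"twist":0.0},
    {"jaw":-1.0,"xyz":[200,223,0],"twist":0.0}
  ]
}}

```text
time: 7.18
ee_pos: [0.4713, 0.1288, 0.2993]
tcp_rot: [-180.0, -0.0, 154.0]
wrist_force: [0.8, 0.1, 0.2]
opening: -0.0001
grasp_force: 0.0
```

{"op": "apply_moves", "data": {
  "motion": [
    {"jaw":-1.0,"xyz":[17,19,0],"twist":0.0},
    {"jaw":-1.0,"xyz":[17,19,0],"twist":0.0},
    {"jaw":-1.0,"xyz":[17,19,0],"twist":0.0},
    {"jaw":-1.0,"xyz":[17,19,0],"twist":0.0}
  ]
}}

```text
time: 7.68
ee_pos: [0.4656, 0.1508, 0.2998]
tcp_rot: [-180.0, -0.0, 154.0]
wrist_force: [-0.2, -0.1, -0.0]
opening: -0.0003
grasp_force: 0.0
```

{"op": "apply_moves", "data": {
  "motion": [
    {"jaw":-1.0,"xyz":[0,0,50],"twist":0.0},
    {"jaw":-1.0,"xyz":[0,0,100],"twist":0.0},
    {"jaw":-1.0,"xyz":[0,0,150],"twist":0.0},
    {"jaw":-1.0,"xyz":[0,0,180],"twist":0.0},
    {"jaw":-1.0,"xyz":[0,0,190],"twist":0.0}
  ]
}}

```text
time: 8.3
ee_pos: [0.4646, 0.1507, 0.1082]
tcp_rot: [-179.9, -0.1, 154.0]
wrist_force: [-0.4, 0.6, 0.5]
opening: -0.0
grasp_force: 0.0
```

{"op": "apply_moves", "data": {
  "motion": [
    {"jaw":-1.0,"xyz":[0,1,9],"twist":0.0},
    {"jaw":-1.0,"xyz":[0,1,9],"twist":0.0},
    {"jaw":-1.0,"xyz":[0,1,9],"twist":0.0},
    {"jaw":-1.0,"xyz":[0,1,9],"twist":0.0},
    {"jaw":-1.0,"xyz":[0,1,9],"twist":0.0}
  ]
}}

```text
time: 8.93
ee_pos: [0.4659, 0.1527, 0.1014]
tcp_rot: [180.0, 0.0, 154.1]
wrist_force: [0.0, 0.2, -0.5]
opening: 0.0
grasp_force: 0.0
```

Run:
```python
from h import *
a,d=camera("scene")
cv2.imwrite("pics/scene2.png",cv2.resize(a[100:300,200:460],None,fx=3,fy=3,interpolation=cv2.INTER_CUBIC)[:,:,::-1])
```

```text
(no output)
```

View pics/scene2.png

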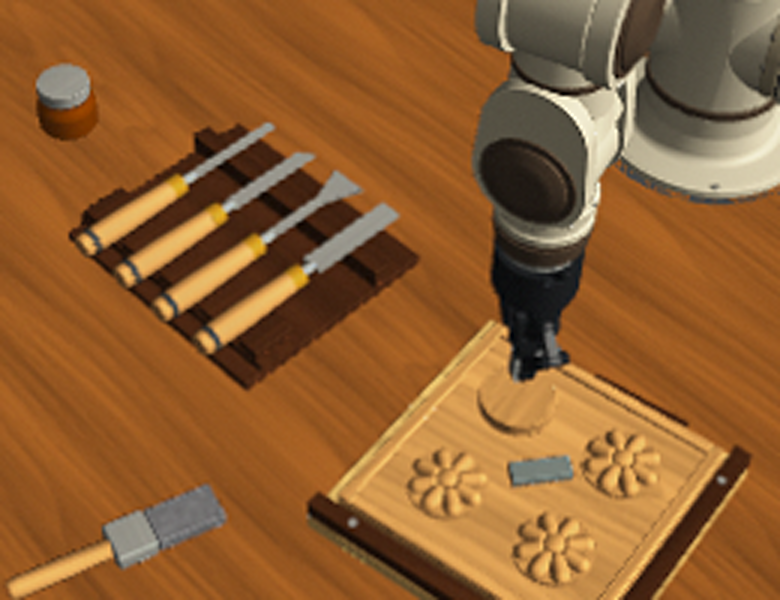

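The fingertips are at crop (520,375), directly over the blank's disc at about (517,400), and nothing has been disturbed. Next I hold, then draw up.

{"op": "apply_moves", "data": {
  "motion": [
    {"jaw":-1.0,"xyz":[0,0,0],"twist":0.0},
    {"jaw":-1.0,"xyz":[0,0,0],"twist":0.0},
    {"jaw":-1.0,"xyz":[0,0,0],"twist":0.0},
    {"jaw":-1.0,"xyz":[0,0,0],"twist":0.0},
    {"jaw":-1.0,"xyz":[0,0,0],"twist":0.0}
  ]
}}

```text
time: 9.6
ee_pos: [0.4657, 0.1526, 0.101]
tcp_rot: [-180.0, -0.0, 154.1]
wrist_force: [-0.2, -0.2, -0.2]
opening: -0.0001
grasp_force: 0.0
```

{"op": "apply_moves", "data": {
  "motion": [
    {"jaw":-1.0,"xyz":[0,0,0],"twist":0.0},
    {"jaw":-1.0,"xyz":[0,0,0],"twist":0.0},
    {"jaw":-1.0,"xyz":[0,0,0],"twist":0.0},
    {"jaw":-1.0,"xyz":[0,0,0],"twist":0.0},
    {"jaw":-1.0,"xyz":[0,0,0],"twist":0.0}
  ]
}}

```text
time: 10.22
ee_pos: [0.4657, 0.1526, 0.101]
tcp_rot: [-180.0, -0.0, 154.1]
wrist_force: [-0.0, 0.4, -0.7]
opening: 0.0002
grasp_force: 0.0
```

{"op": "apply_moves", "data": {
  "motion": [
    {"jaw":-1.0,"xyz":[0,0,0],"twist":0.0},
    {"jaw":-1.0,"xyz":[0,0,0],"twist":0.0},
    {"jaw":-1.0,"xyz":[0,0,0],"twist":0.0},
    {"jaw":-1.0,"xyz":[0,0,0],"twist":0.0}
  ]
}}

```text
time: 10.72
ee_pos: [0.4657, 0.1526, 0.101]
tcp_rot: [-180.0, -0.0, 154.1]
wrist_force: [0.1, -0.7, 0.0]
opening: 0.0002
grasp_force: 0.0
```

{"op": "apply_moves", "data": {
  "motion": [
    {"jaw":-1.0,"xyz":[0,0,-50],"twist":0.0},
    {"jaw":-1.0,"xyz":[0,0,-100],"twist":0.0},
    {"jaw":-1.0,"xyz":[0,0,-150],"twist":0.0},
    {"jaw":-1.0,"xyz":[0,0,-200],"twist":0.0},
    {"jaw":-1.0,"xyz":[0,0,-200],"twist":0.0}
  ]
}}

```text
time: 11.35
ee_pos: [0.4666, 0.1529, 0.3049]
tcp_rot: [179.8, 0.3, 154.1]
wrist_force: [0.0, 0.3, -0.8]
opening: 0.0
grasp_force: 0.0
```

{"op": "apply_moves", "data": {
  "motion": [
    {"jaw":-1.0,"xyz":[0,0,0],"twist":0.0},
    {"jaw":-1.0,"xyz":[0,0,0],"twist":0.0},
    {"jaw":-1.0,"xyz":[0,0,0],"twist":0.0},
    {"jaw":-1.0,"xyz":[0,0,0],"twist":0.0}
  ]
}}

```text
time: 11.85
ee_pos: [0.4655, 0.1526, 0.3005]
tcp_rot: [-180.0, -0.0, 154.1]
wrist_force: [-0.5, -0.4, -0.5]
opening: -0.0002
grasp_force: 0.0
```

```bash
python3 -c "
from h import *
o=sensors.get_obs(); print(o['time'],o['ee_pos'])
assert o['ee_pos'][2]>.28
print(bot.job_done())"
```

```text
11.85 [0.46554759 0.15259057 0.30049973]
the job is handed in; nothing more can be done
None
```

I pointed at the fishtail chisel and then at the middle of the blank boss, about two seconds each with the fingertips about 2.5 cm above, touched nothing, and handed the job in at about 12 s with the fingertips about 28 cm above the bench.

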